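Load the kindling bundler and hold it clamped for strapping

TASK

Pick up the scoop tray by its back board and tip the five kindling sticks over the loading apron into the bundler's cradle, so that all lie lengthwise in it, then set the empty tray flat on the bench and let go of it. Then push the bundler's sprung palm handle down until the jaw clamps the sticks, and keep pushing with about 15 N: finish while still holding it down like that, so that a workmate can strap the bundle. Leave the other things on the bench alone.

Things in the scene. Friction and masses are not known exactly. Their poses are not given: they have to be found in the camera images.
- bundler: grey steel kindling bundler, bolted to the bench by a 250 x 200 mm base plate: an open-topped, open-ended cradle (trough) with a hinged, sprung jaw. Origin under the cradle's middle, on the bench; x runs along the cradle (the way the sticks must lie), +y to the handle's side, -y to the loading side. Two cheeks 127 mm high at x = +-112 mm carry the jaw's shaft
- cradle_in (a point): middle of the cradle's inner floor, 12 mm above the bench, axes as the bundler. The cradle is 150 mm long; a fixed steel wall stands 42 mm to the -y side, 75 mm high; the open jaw's rubber pads hang 42 mm to the +y side
- apron_lip (a point): middle of the upper edge of the loading apron, a 150 mm wide steel slope that rises at 40 degrees outwards from the top of the fixed wall; 117 mm above the bench, 95 mm to -y of the cradle's middle; axes as the bundler
- jaw (a joint): angle of the jaw and its handle: 0 = open (handle up, held by the spring), grows to 0.6 rad at most as the handle is pushed down and the pads swing in towards the fixed wall. It takes 3 to 5 N at the palm bar until the pads meet the sticks, usually at 0.05 to 0.5 rad; it springs back when let go
- jaw_hinge (a point): middle of the jaw's hinge axis, which lies along the bundler's x, 105 mm above the bench, 47 mm to +y of the cradle's middle; turns with the jaw
- jaw_pad: the jaw's three rubber pads in a row, 18 to 88 mm below the hinge axis while open; its origin lies on the hinge axis. What the hand pushes beyond the spring's 3 to 5 N reaches the sticks about 2 to 3 times enlarged
- palm_bar: rubber palm bar across the end of the handle, 110 mm along the bundler's x, 40 mm wide, 22 mm thick; origin in the middle of its top face, z out of it. At rest it is about 215 mm above the bench, 0.16 m to +y and 0.11 m up from the hinge axis; it moves on an arc about that axis and is level at a jaw angle of 0.22 rad
- palm_top (a point): middle of the palm bar's top face, where to push down
- tray: wooden scoop tray 190 x 160 mm: 6 mm floor, side walls 38 mm high at its x ends, a thick back board at its -y edge, open without a lip at its +y edge (the mouth). Origin under its middle, z up. About 0.26 kg, 0.5 kg loaded: the five sticks lie flat on its floor side by side, along its x
- tray_grip (a point): point in the raised hand grip of the tray's back board (100 mm long along the tray's x, 16 mm thick, top 95 mm above the underside): 74 mm above the underside, 72 mm to -y of the tray's middle
- tray_mouth (a point): middle of the mouth edge on the tray's floor, 80 mm to +y of the tray's middle, 6 mm above the underside; axes as the tray
- stick1: planed kindling stick, 160 mm long, 24 x 24 mm section; origin at its centre, x along its length, z up at the start; slides on the tray once that is tilted about 25 degrees
- stick2: planed kindling stick, 154 mm long, 22 x 22 mm section; origin at its centre, x along its length, z up at the start; slides on the tray once that is tilted about 25 degrees
- stick3: planed kindling stick, 162 mm long, 26 x 22 mm section; origin at its centre, x along its length, z up at the start; slides on the tray once that is tilted about 25 degrees
- stick4: planed kindling stick, 156 mm long, 24 x 20 mm section; origin at its centre, x along its length, z up at the start; slides on the tray once that is tilted about 25 degrees
- stick5: planed kindling stick, 160 mm long, 24 x 24 mm section; origin at its centre, x along its length, z up at the start; slides on the tray once that is tilted about 25 degrees
- mallet: square-headed wooden mallet lying flat, 65 x 110 x 60 mm head, 200 mm handle; origin under the head's middle; to be left alone
- gouge: carving gouge with a dark wooden handle lying flat, about 240 mm long, 22 mm thick; to be left alone
- cup: white paper cup, 72 mm across, 85 mm high; origin under its centre; to be left alone
- whetstone: grey whetstone on a dark wooden base, 170 x 60 x 30 mm; to be left alone
- tape_measure: black tape measure, 68 x 64 x 36 mm; to be left alone
- brush: wooden bench brush lying flat, about 225 mm long and 42 mm high; to be left alone
There are look-alikes about, which are no part of the job. Leave any turquoise look-alike of the stick5 alone.

How it is judged:
On the way, in this order (a step that is already met when the one before it is completed fails the run):
1. the tray is tipped with its mouth at the apron (angle between tray's own z axis and vertical above 0.3 rad and distance between tray_mouth and apron_lip below 0.09 m), for 0.05 s.
2. all five sticks lie lengthwise in the cradle (x of stick1 in the frame of cradle_in between -0.045 and 0.045 m and y of stick1 in the frame of cradle_in between -0.045 and 0.045 m and z of stick1 in the frame of cradle_in between 0 and 0.09 m and angle between the x axis of each of stick1, stick2, stick3, stick4, stick5 and the x axis of bundler, either way round below 0.25 rad and x of stick2 in the frame of cradle_in between -0.045 and 0.045 m and y of stick2 in the frame of cradle_in between -0.045 and 0.045 m and z of stick2 in the frame of cradle_in between 0 and 0.09 m and x of stick3 in the frame of cradle_in between -0.045 and 0.045 m and y of stick3 in the frame of cradle_in between -0.045 and 0.045 m and z of stick3 in the frame of cradle_in between 0 and 0.09 m and x of stick4 in the frame of cradle_in between -0.045 and 0.045 m and y of stick4 in the frame of cradle_in between -0.045 and 0.045 m and z of stick4 in the frame of cradle_in between 0 and 0.09 m and x of stick5 in the frame of cradle_in between -0.045 and 0.045 m and y of stick5 in the frame of cradle_in between -0.045 and 0.045 m and z of stick5 in the frame of cradle_in between 0 and 0.09 m), for 0.2 s.
3. the empty tray stands flat on the bench, released (height (world z) of tray below 0.008 m and angle between tray's own z axis and vertical below 0.06 rad and linear speed of tray below 0.02 m/s and contact force between the fingers and tray below 0.3 N), for 0.2 s.
4. the handle is pushed down and the jaw clamps the sticks (contact force between jaw_pad and anything else between 8 and 65 N and contact force between the fingers and palm_bar above 3 N and value of joint jaw below 0.58 rad), for 0.3 s.
At the end, for the whole second after the job is handed in: All five sticks in the cradle: centres within 45 mm of its middle lengthwise, between wall and jaw, less than 90 mm above its floor, within 0.25 rad of it; tray flat on the bench, released; fingers push the palm bar (over 3 N), jaw pads press the sticks with 8 to 65 N to the end (all of step 2 and all of step 3 and all of step 4); the arm keeps its last pose, push and grip.
It fails at once if a bystander on the bench is disturbed (moved over 40 mm) (distance of any of mallet, gouge, cup, whetstone, tape_measure, brush from where it was at the start of the episode above 0.04 m).
It fails at once if the jaw crushes the sticks (over 160 N) (contact force between jaw_pad and anything else above 160 N).
It also fails if it takes over 70 s, if anything falls off the work surface, if the arm or the gripper's body presses on something with over 40 N, if the wrist force passes 120 N, or if a joint passes its speed limit or range.

ROBOT

A 6-joint arm with a two-finger parallel gripper is mounted at the origin on the work surface. World frame = base frame: x ahead of the robot, y to its left, z up, the work surface at z = 0. Lengths are in m, angles in rad, forces in N, time in s.
With the tool pointing down it reaches from about 0.35 to 0.85 m from the base axis. Payload 8.1 kg.
Tool frame: the origin (TCP) lies at the very end of the fingers, on their centre line; the grasp point (between the pads) lies 19 mm behind it; z points along the fingers, y is the line along which they close (so a half turn about z gives the same grasp; the last joint's range is limited). The gripper opens to 93 mm and grips with 3 to 60 N. Pads are 15 mm wide; open, the fingers measure 128 mm over their backs; the gripper's body (75 mm by 188 mm) begins 65 mm behind the grasp point.
Start: joints at [1.124, 0.13, 1.488, -0, 1.523, -0.085], TCP at [0.212, 0.561, 0.219] pointing down, gripper open.
Joint ranges: [-2.96, 2.96], [-0.89, 2.26], [0.02, 2.5], [-1.34, 4.48], [0, 2.73], [-2.66, 2.66]. Speed limits (rad/s): [2.39, 2.39, 2.79, 3.14, 3.14, 3.14].

INTERFACE

Orientations are given as a rotation vector (axis times angle).
In Python, from plant import monitor, eyes, ticket gives the robot as it stands.
- The arm moves only by the tool arm_command, never from a script. Its argument "deltas" is a list that holds one entry, the list of rows, each a list of 6 numbers: the shift along the world's x, y, z in cm, then the turn, a rotation vector about the world's x, y, z in degrees. In form: [[[tx, ty, tz, rx, ry, rz], ...]]. A call has 1 to 12 rows; each row shifts and turns the commanded pose from where the row before left it; what a row does not reach is not made up. A row lasts 1/12 s, in which the tool goes at most 41.7 mm and 7.16 degrees, less where a joint would pass 70% of its speed; a pose out of reach is approached as far as the arm can. A call is refused whole if a number of a shift passes 4.17 or a number of a turn 7.16, either way. A call with a gripper value outside its range is refused whole. "gripper" is the opening, from -1 (shut) to 1 (fully open), set as the call begins (left out, the last holds). The fingers move at their own pace and stop on an object; "squeeze" is the grip in N (left out, the last holds). Time passes only in rows, so rows that do not move let the fingers close. It gives the time, the measured TCP pose, the force, the opening and the grip force at its end, in the units of the state.
- monitor.read_state(): the state, without advancing time (a new reading comes with each control period).
- eyes.read_camera(name): name is "scene" or "top" or "wrist"; returns the picture (480x640x3 uint8, blue, green, red); there is no depth.
- eyes.camera_model(name): a dict with "fx", "fy", "cx", "cy" (pixels), "rvec" (rotation vector, rad) and "tvec" (3), from world to camera coordinates, as OpenCV has them. Camera axes: x right, y down, z forward; pixel columns grow to the right and rows downward; lengths in m; the calibration is good to about 2 mm. A picture is of the moment at which its call begins: read the wrist's pose just before it. camera_model takes no time and is no camera call; for the wrist camera it gives the pose at the moment of the call.
- ticket.close_job(): hands the job in; it is judged then, once.
The state is a dict: "t": time; "q": joint angles; "dq": joint speeds; "joint_torque": joint torques, N m; "tool_pos": TCP position; "orientation": TCP orientation; "force": force on the tool from outside, world axes, zero at the start; "wrist_torque": the same for the moment, N m; "opening": finger opening in m; "gripper_force": force on a finger pad.
Only numpy, scipy, OpenCV 4.12 (cv2) and the standard library are available. Lean on these libraries where they do the work, as an engineer would, in place of code of your own. Each camera call takes 0.05 s, during which the arm holds its last target. There are 200 camera calls.

## Working session

There is one attempt and no reset: what is moved stays moved. The work goes in short steps, Python scripts to look and compute and a tool call to move; the robot and the scene stay as the last step left them, time stands still between calls to the robot, and variables do not carry over. Pictures are saved under pics/ and viewed, at most 10 in all, crops included, and the job is handed in when it is done.

Besides the shell and the picture viewer there is one more tool, called as name([rows], argument=value, ...), one row to a line, values as JSON. arm_command: Moves the arm, as the interface text tells. Its arguments: {"type":"object","properties":{"deltas":{"type":"array"},"gripper":{"type":"number"},"squeeze":{"type":"number"}},"required":["deltas"]}

```bash
ls; mkdir -p pics; cat > h.py <<'E'
import numpy as np, cv2
from plant import monitor, eyes, ticket
def cam(n):
    m=eyes.camera_model(n); K=np.array([[m['fx'],0,m['cx']],[0,m['fy'],m['cy']],[0,0,1.]])
    R=cv2.Rodrigues(np.array(m['rvec'],float))[0]; return K,R,np.array(m['tvec'],float).ravel()
def ray(c,u,v):
    K,R,t=c; d=R.T@np.linalg.inv(K)@[u,v,1]; return -R.T@t,d/np.linalg.norm(d)
def plane(c,u,v,z):
    o,d=ray(c,u,v); return o+d*(z-o[2])/d[2]
def tri(c1,p1,c2,p2):
    o1,d1=ray(c1,*p1);o2,d2=ray(c2,*p2)
    s=np.linalg.lstsq(np.c_[d1,-d2],o2-o1,rcond=None)[0]
    a,b=o1+s[0]*d1,o2+s[1]*d2; return (a+b)/2,np.linalg.norm(a-b)
def proj(c,p):
    K,R,t=c; q=K@(R@np.array(p,float)+t); return q[:2]/q[2]
E
python3 - <<'E'
from h import *
for n in("scene","top"):
    cv2.imwrite(f"pics/{n}0.png",eyes.read_camera(n)); K,R,t=cam(n); print(n,K[0,0],(-R.T@t).round(3),R[2].round(2))
s=monitor.read_state();print({k:np.round(v,3) for k,v in s.items()})
E
```

```text
pics
scene 540.8618933076883 [1.125 0.345 1.032] [-0.52 -0.29 -0.8 ]
top 552.443108556336 [0.329 0.012 1.537] [ 0.13  0.02 -0.99]
{'t': np.float64(0.1), 'q': array([ 1.124,  0.131,  1.489, -0.   ,  1.523, -0.085]), 'dq': array([-0.   , -0.   , -0.   , -0.002, -0.001,  0.001]), 'joint_torque': array([ 1.0000e-03, -5.6134e+01, -4.9309e+01,  7.7000e-02,  2.9000e-02,
       -0.0000e+00]), 'tool_pos': array([0.212, 0.561, 0.218]), 'orientation': array([-5.65e-01, -3.09e+00,  3.00e-03]), 'force': array([ 0.192, -0.619,  0.296]), 'wrist_torque': array([-0.045, -0.024,  0.055]), 'gripper_force': np.float64(0.0), 'opening': np.float64(0.093)}
```

View pics/scene0.png

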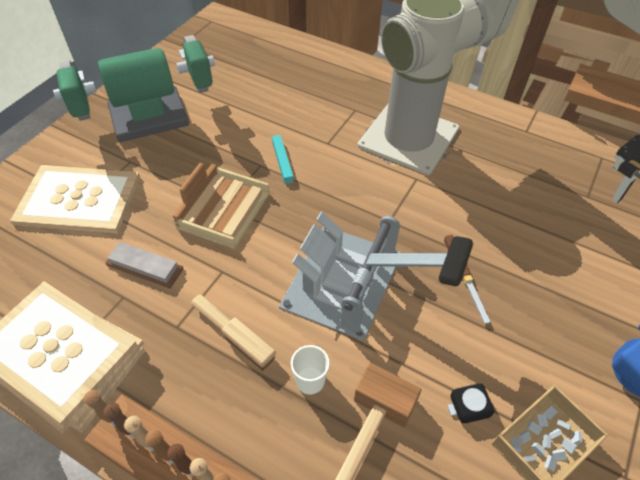

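View pics/top0.png

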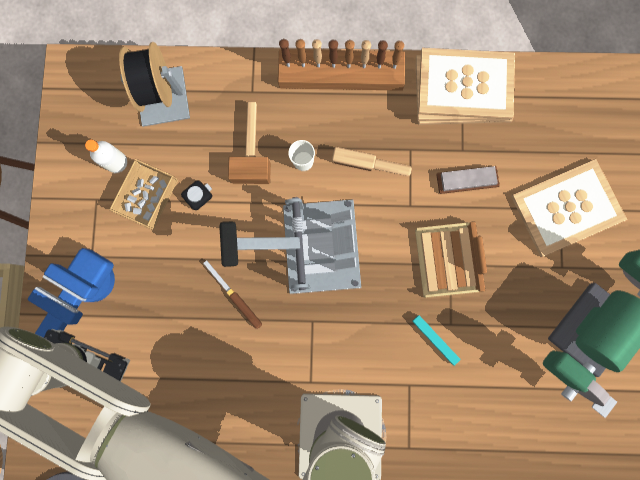

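The scene view shows the bundler around (340,275), with its palm bar at (456,260), and the tray at (222,207). In the top view the bundler is at (323,246) with its handle to the left, and the tray is at (450,258) with its mouth towards the bundler and its back board at (478,257). I'll zoom in on both.

```bash
python3 - <<'E'
from h import *
a=cv2.imread("pics/top0.png")[190:305,215:495];cv2.imwrite("pics/topc.png",cv2.resize(a,(0,0),fx=2.8,fy=2.8,interpolation=cv2.INTER_CUBIC))
a=cv2.imread("pics/scene0.png")[155:345,170:480];cv2.imwrite("pics/scenec.png",cv2.resize(a,(0,0),fx=2.5,fy=2.5,interpolation=cv2.INTER_CUBIC))
E
```

```text
(no output)
```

View pics/topc.png

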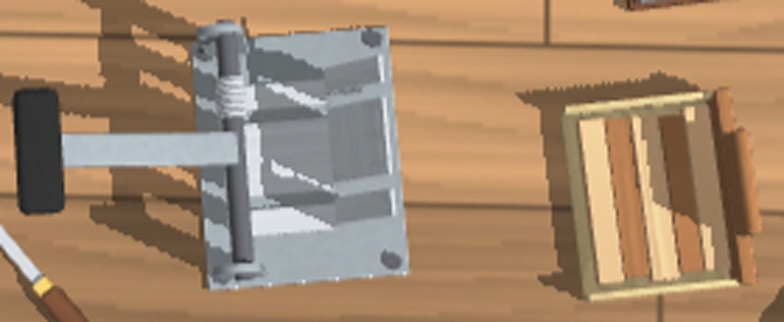

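View pics/scenec.png

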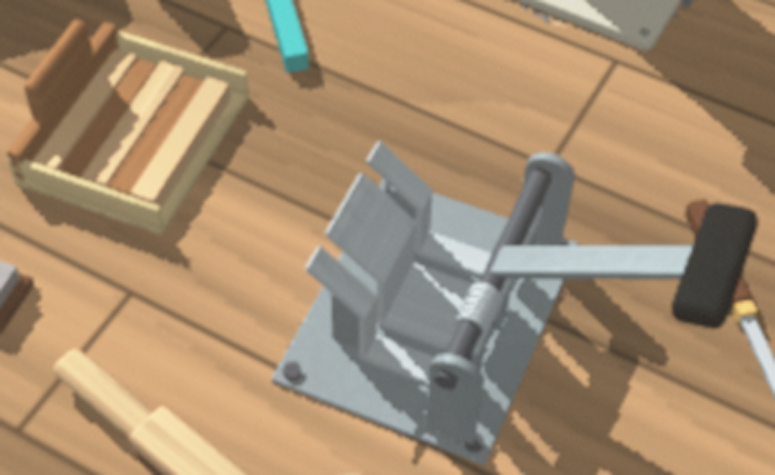

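```bash
python3 - <<'E'
from h import *
T,S=cam("top"),cam("scene")
t=lambda p:(p[0]/2.8+215-.3,p[1]/2.8+190-.3); s=lambda p:(p[0]/2.5+170-.3,p[1]/2.5+155-.3)
P=dict(lip_far=((394,214),(377,143)),lip_near=((379,58),(310,251)),
 gripfar=((754,231),(79,25)),gripnear=((743,130),(30,87)),
 palmA=((15,90),(675,318)),palmB=((57,88),(722,325)),palmC=((63,212),(755,208)),palmD=((22,214),(712,205)),
 hinge_near=((228,32),(447,362)),hinge_far=((242,268),(545,160)),
 wall_mouth_near=((567,108),(160,207)),wall_mouth_far=((588,297),(244,74)),wall_back_far=((737,284),(122,35)),)
for k,(a,b) in P.items(): 
    p,e=tri(T,t(a),S,s(b)); print(k,p.round(4),round(e,4))
print("plate z10")
for a in((388,27),(410,274),(208,290),(193,40)): print(plane(T,*t(a),.010).round(4))
for b in ((274,380),(487,460)): print('s',plane(S,*s(b),.010).round(4))
print("tray mouth floor edge z=.006",[plane(S,*s(b),.003).round(4) for b in((163,230),(238,122))])
print("walls top z=.038",[plane(T,*t(a),.038).round(4) for a in((565,108),(588,298),(737,284),(708,93))])
print("grip z=.095",[plane(T,*t(a),.095).round(4) for a in((736,130),(750,129),(748,232),(760,231))])
E
```

```text
lip_far [ 0.4476 -0.0301  0.1144] 0.0005
lip_near [ 0.5895 -0.0127  0.1338] 0.0002
gripfar [ 0.4422 -0.3679  0.0858] 0.0012
gripnear [ 0.5354 -0.3555  0.0917] 0.0029
palmA [0.5451 0.2907 0.208 ] 0.0307
palmB [0.5401 0.2896 0.1978] 0.0384
palmC [0.4309 0.2756 0.2048] 0.0338
palmD [0.4369 0.2772 0.2121] 0.0325
hinge_near [0.615  0.1287 0.1136] 0.0003
hinge_far [0.3943 0.1083 0.1194] 0.0
wall_mouth_near [ 0.5606 -0.1976  0.0392] 0.0034
wall_mouth_far [ 0.3787 -0.221   0.0365] 0.0016
wall_back_far [ 0.3937 -0.3632  0.0326] 0.0026
plate z10
[ 0.6443 -0.0234  0.01  ]
[ 0.3974 -0.0497  0.01  ]
[0.377  0.1485 0.01  ]
[0.6267 0.1724 0.01  ]
s [ 0.6488 -0.0172  0.01  ]
s [0.6246 0.1776 0.01  ]
tray mouth floor edge z=.006 [array([ 0.5604, -0.1973,  0.003 ]), array([ 0.4119, -0.2102,  0.003 ])]
walls top z=.038 [array([ 0.5617, -0.1973,  0.038 ]), array([ 0.3773, -0.2201,  0.038 ]), array([ 0.3942, -0.363 ,  0.038 ]), array([ 0.5796, -0.3368,  0.038 ])]
grip z=.095 [array([ 0.5356, -0.3494,  0.095 ]), array([ 0.5368, -0.3625,  0.095 ]), array([ 0.4401, -0.3595,  0.095 ]), array([ 0.4413, -0.3706,  0.095 ])]
```

Measured so far:

| Thing | Position (m) | Yaw (rad) |
|---|---|---|
| Cradle middle | (0.5095, 0.072) | ≈0.097 |
| Apron lip | (0.519, -0.0225) | – |
| Tray grip | (0.4885, -0.361) | ≈0.124 |
| Tray mouth | (0.4695, -0.209) | – |

Grip to mouth comes out at 153 mm against the stated 152. I'm moving over the grip now.

arm_command([
  [[1, -2.2, 3.3, 0, 0, -6.5], [1, -2.2, 3.3, 0, 0, -6.5], [1, -2.2, 3.3, 0, 0, -6.5], [2, -3.5, 0, 0, 0, -6.5], [2, -3.5, 0, 0, 0, -6.5], [2, -3.5, 0, 0, 0, -6.5], [2, -3.5, 0, 0, 0, -6.5], [2, -3.5, 0, 0, 0, -6.5], [2, -3.5, 0, 0, 0, -6.5], [2, -3.5, 0, 0, 0, -6.5], [2, -3.5, 0, 0, 0, -6.5], [2, -3.5, 0, 0, 0, -6.5]],
], gripper=1)

```text
t: 1.1
tool_pos: [0.4227, 0.1783, 0.3174]
orientation: [-2.39, -2.039, 0.0]
force: [-0.1, 0.1, -0.7]
opening: 0.0928
gripper_force: 0.0
```

arm_command([
  [[0.5, -4, 0, 0, 0, -6.2], [0.5, -4, 0, 0, 0, -6.2], [0.5, -4, 0, 0, 0, -6.2], [0.5, -4, 0, 0, 0, -6.2], [0.5, -4, 0, 0, 0, -6.2], [0.5, -4, 0, 0, 0, -6.2], [0.5, -4, 0, 0, 0, -6.2], [0.5, -4, 0, 0, 0, -6.2], [0.5, -4, 0, 0, 0, -6.2], [0.5, -4, 0, 0, 0, -6.2], [0.5, -4, 0, 0, 0, -6.2], [0.5, -4, 0, 0, 0, -6]],
])

```text
t: 2.1
tool_pos: [0.482, -0.3019, 0.3171]
orientation: [-3.136, -0.185, 0.001]
force: [1.3, -0.5, 0.6]
opening: 0.0934
gripper_force: 0.0
```

```bash
python3 - <<'E'
from h import *
cv2.imwrite("pics/w1.png",eyes.read_camera("wrist"))
W=cam("wrist");print((-W[1].T@W[2]).round(3))
for p in((.4885,-.3605,.095),(.4695,-.2087,.006),(.5368,-.3625,.095),(.4401,-.3595,.095)): print(proj(W,p).round(0))
s=monitor.read_state();print(s['q'].round(2))
E
```

```text
[ 0.553 -0.301  0.48 ]
[361. 206.]
[244. 197.]
[368. 164.]
[354. 246.]
[-0.66  0.04  1.41 -0.    1.69  0.81]
```

View pics/w1.png

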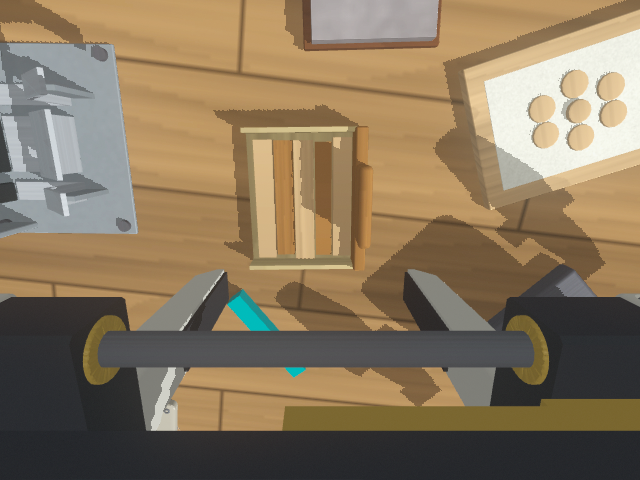

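The wrist view shows the grip at about (366,206), close to where it should project (361,206), and the tray standing loaded. I'm descending onto the grip.

arm_command([
  [[0.3, -3, -1, 0, 0, 0.4], [0.35, -3, -2, 0, 0, 0], [0, 0, -4, 0, 0, 0], [0, 0, -4, 0, 0, 0], [0, 0, -4, 0, 0, 0], [0, 0, -4, 0, 0, 0], [0, 0, -3, 0, 0, 0], [0, 0, -2.2, 0, 0, 0], [0, 0, -2, 0, 0, 0], [0, 0, 0, 0, 0, 0]],
])

```text
t: 2.98
tool_pos: [0.4856, -0.357, 0.0496]
orientation: [-3.128, -0.204, 0.01]
force: [-0.3, 0.1, -0.6]
opening: 0.0931
gripper_force: 0.0
```

arm_command([
  [[0, 0, 0, 0, 0, 0], [0, 0, 0, 0, 0, 0], [0, 0, 0, 0, 0, 0], [0, 0, 0, 0, 0, 0], [0, 0, 0, 0, 0, 0], [0, 0, 0, 0, 0, 0], [0, 0, 0, 0, 0, 0], [0, 0, 0, 0, 0, 0], [0, 0, 0, 0, 0, 0], [0, 0, 0, 0, 0, 0]],
], gripper=-1, squeeze=50)

```text
t: 3.82
tool_pos: [0.4888, -0.3598, 0.0556]
orientation: [-3.135, -0.205, 0.0]
force: [-0.4, 0.3, -0.7]
opening: 0.0309
gripper_force: 0.0
```

arm_command([
  [[0, 0, 0, 0, 0, 0], [0, 0, 0, 0, 0, 0], [0, 0, 0, 0, 0, 0], [0, 0, 0, 0, 0, 0], [0, 0, 0, 0, 0, 0], [0, 0, 0, 0, 0, 0]],
])

```text
t: 4.32
tool_pos: [0.4888, -0.3597, 0.0556]
orientation: [-3.135, -0.205, 0.0]
force: [0.7, 2.0, 0.4]
opening: 0.0155
gripper_force: 50.0
```

arm_command([
  [[0, 0, 0.5, 0, 0, 0], [0, 0, 1, 0, 0, 0], [0, 0, 1.5, 0, 0, 0], [0, 0, 2, 0, 0, 0], [0, 0, 2, 0, 0, 0], [0, 0, 2, 0, 0, 0], [0, 0, 2, 0, 0, 0], [0, 0, 1, 0, 0, 0], [0, 0, 0, 0, 0, 0], [0, 0, 0, 0, 0, 0]],
])

```text
t: 5.15
tool_pos: [0.489, -0.36, 0.1758]
orientation: [3.134, 0.205, 0.001]
force: [0.0, 1.0, -7.6]
opening: 0.0159
gripper_force: 50.0
```

The tray is lifted and held firmly at an opening of 15.9 mm. I'm carrying it level to the apron.

arm_command([
  [[0.2, 1, 0.3, 0, 0, -0.3], [0.4, 2, 0.4, 0, 0, -0.3], [0.6, 2.7, 0.4, 0, 0, -0.3], [0.6, 2.8, 0.4, 0, 0, -0.3], [0.6, 2.8, 0.4, 0, 0, -0.3], [0.6, 2.8, 0.3, 0, 0, -0.3], [0.6, 2.7, 0.2, 0, 0, 0], [0.4, 2, 0, 0, 0, 0], [0.3, 1.3, 0, 0, 0, 0], [0, 0, 0, 0, 0, 0], [0, 0, 0, 0, 0, 0]],
])

```text
t: 6.07
tool_pos: [0.5313, -0.158, 0.1985]
orientation: [-3.137, -0.158, 0.003]
force: [0.7, -0.7, -5.7]
opening: 0.0157
gripper_force: 50.0
```

```bash
python3 - <<'E'
from h import *
s=monitor.read_state();print(s['tool_pos'].round(4),s['q'].round(2))
a=eyes.read_camera("scene")[100:340,150:470];b=eyes.read_camera("top")[190:305,215:435]
a=cv2.resize(a,(0,0),fx=1.85,fy=1.85); b=cv2.resize(b,(a.shape[1],int(115*a.shape[1]/220)))[:155]
cv2.imwrite("pics/c2.png",np.vstack([a,b]));print(a.shape,b.shape)
E
```

```text
[ 0.5313 -0.158   0.1985] [-0.38  0.02  1.64 -0.    1.48  1.09]
(444, 592, 3) (155, 592, 3)
```

View pics/c2.png

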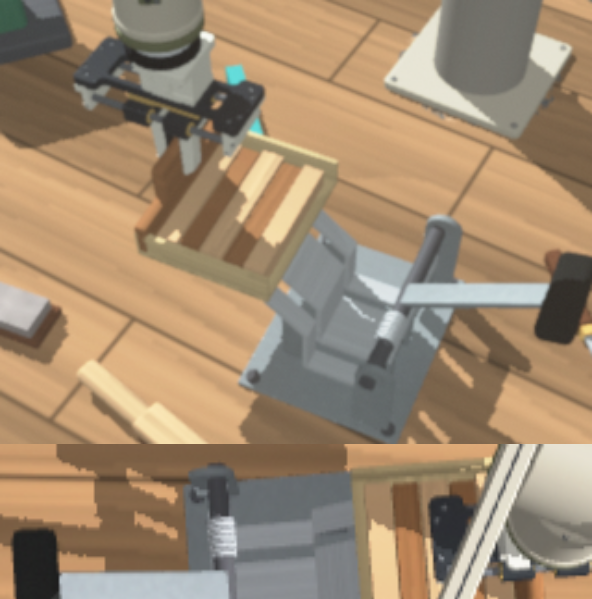

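The tray hangs level with its mouth along the apron lip and aligned with it, mouth corners at (268,298) and (337,165) in the picture. I'm tilting in stages about the mouth.

arm_command([
  [[0, 0.5, 0.45, -2, -0.2, 0], [-0.05, 0.5, 0.45, -4, -0.39, 0], [-0.05, 0.5, 0.45, -4, -0.39, 0], [-0.05, 0.5, 0.45, -4, -0.39, 0], [-0.05, 0.5, 0.45, -4, -0.39, 0], [0, 0, 0, -2, -0.2, 0], [0, 0, 0, 0, 0, 0], [0, 0, 0, 0, 0, 0]],
])

```text
t: 6.83
tool_pos: [0.5295, -0.1338, 0.2215]
orientation: [2.789, 0.139, 0.022]
force: [0.2, -0.4, -5.2]
opening: 0.0156
gripper_force: 50.0
```

arm_command([
  [[-0.02, 0.24, 0.26, -1.24, -0.12, 0], [-0.02, 0.24, 0.26, -1.24, -0.12, 0], [-0.02, 0.24, 0.26, -1.24, -0.12, 0], [-0.02, 0.24, 0.26, -1.24, -0.12, 0], [-0.02, 0.24, 0.26, -1.24, -0.12, 0], [-0.02, 0.24, 0.26, -1.24, -0.12, 0], [-0.02, 0.24, 0.26, -1.24, -0.12, 0], [-0.02, 0.24, 0.24, -1.24, -0.12, 0], [0, 0, 0, 0, 0, 0], [0, 0, 0, 0, 0, 0], [0, 0, 0, 0, 0, 0], [0, 0, 0, 0, 0, 0]],
])

```text
t: 7.83
tool_pos: [0.5284, -0.1148, 0.243]
orientation: [2.614, 0.129, 0.034]
force: [0.9, 0.6, -3.3]
opening: 0.0161
gripper_force: 50.0
```

```bash
python3 - <<'E'
from h import *
a=eyes.read_camera("scene")[100:340,150:470]
cv2.imwrite("pics/c3.png",cv2.resize(a,(0,0),fx=2,fy=2))
s=monitor.read_state();print(s['tool_pos'].round(4),s['force'].round(1),s['q'].round(2))
E
```

```text
[ 0.5283 -0.1149  0.243 ] [-0.3 -0.6 -3.5] [ 0.04 -0.09  1.76 -0.53  1.46  1.57]
```

View pics/c3.png

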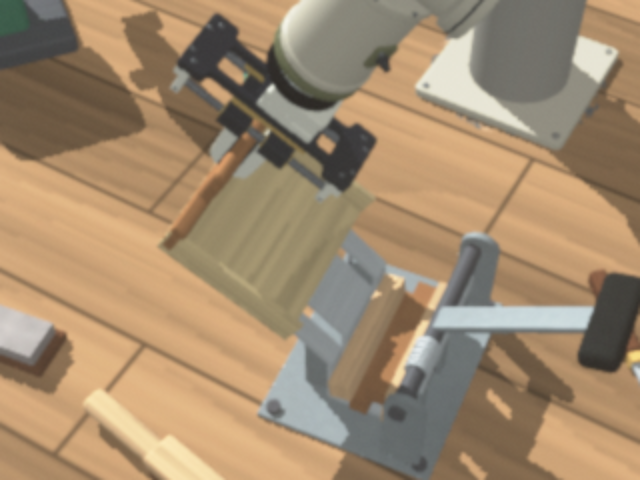

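All five sticks have left the tray and lie in the cradle around (385,345), and the tray is empty. I'm taking it back and levelling it.

arm_command([
  [[0, 0, 2, 0, 0, 0], [0, -0.5, 2, 0, 0, 0], [-0.4, -2.4, 0, 3.73, 0.36, 0], [-0.4, -2.6, 0, 3.73, 0.36, 0], [-0.4, -2.6, 0, 3.73, 0.36, 0], [-0.5, -2.6, 0, 3.73, 0.36, 0], [-0.5, -2.6, 0, 3.73, 0.36, 0], [-0.5, -2.6, 0, 3.73, 0.36, 0], [-0.6, -2.6, 0, 3.73, 0.36, 0], [-0.6, -3, 0, 3.73, 0.36, 0], [0, -3, 0, 0, 0, 0], [0, 0, 0, 0, 0, 0]],
])

```text
t: 8.88
tool_pos: [0.4869, -0.3664, 0.2817]
orientation: [3.135, 0.144, -0.002]
force: [-0.2, 0.4, -3.4]
opening: 0.0161
gripper_force: 50.0
```

```bash
python3 - <<'E'
from h import *
s=monitor.read_state();print(s['tool_pos'].round(4),s['orientation'].round(4),s['force'].round(1),s['q'].round(2))
R=cv2.Rodrigues(s['orientation'])[0]
print(R.round(4))
a=eyes.read_camera("scene")[190:340,280:480];b=eyes.read_camera("top")[190:305,285:375]
a=cv2.resize(a,(640,480));b=cv2.resize(b,(0,0),fx=480/115,fy=480/115)[:,:375]
cv2.imwrite("pics/c4a.png",a);cv2.imwrite("pics/c4.png",np.hstack([cv2.resize(a,(420,315)),cv2.resize(b,(0,0),fx=315/480,fy=315/480)]) )
E
```

```text
[ 0.4869 -0.3664  0.2817] [ 3.1352e+00  1.4430e-01 -1.9000e-03] [-0.2  0.4 -3.4] [-0.73  0.14  1.37 -0.    1.64  0.75]
[[ 0.9958  0.0919 -0.0011]
 [ 0.0919 -0.9958 -0.0031]
 [-0.0013  0.003  -1.    ]]
```

View pics/c4.png

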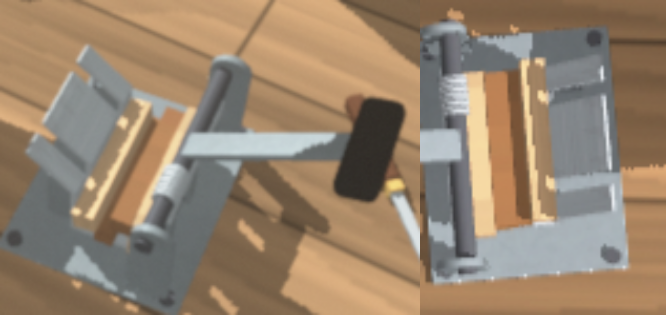

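The sticks lie parallel along the cradle. I'm lowering the tray onto its old spot.

arm_command([
  [[0, 0, -2, 0.15, 0, 0], [0, 0.2, -3.5, 0, 0, 0], [0, 0.2, -3.5, 0, 0, 0], [0, 0, -3.5, 0, 0, 0], [0, 0, -3.5, 0, 0, 0], [0, 0, -2.5, 0, 0, 0], [0, 0, -1.5, 0, 0, 0], [0, 0, -1, 0, 0, 0], [0, 0, -0.6, 0, 0, 0], [0, 0, -0.4, 0, 0, 0], [0, 0, 0, 0, 0, 0], [0, 0, 0, 0, 0, 0]],
])

```text
t: 9.98
tool_pos: [0.4901, -0.3561, 0.0641]
orientation: [3.137, 0.156, 0.004]
force: [0.0, 0.5, -3.1]
opening: 0.0158
gripper_force: 50.0
```

arm_command([
  [[0, 0, -0.2, 0, 0, 0], [0, 0, -0.2, 0, 0, 0], [0, 0, 0, 0, 0, 0], [0, 0, 0, 0, 0, 0], [0, 0, 0, 0, 0, 0]],
])

```text
t: 10.4
tool_pos: [0.4893, -0.3557, 0.0589]
orientation: [-3.137, -0.155, -0.001]
force: [-0.4, 0.3, -2.3]
opening: 0.0158
gripper_force: 50.0
```

arm_command([
  [[0, 0, -0.15, 0, 0, 0], [0, 0, -0.15, 0, 0, 0], [0, 0, 0, 0, 0, 0], [0, 0, 0, 0, 0, 0], [0, 0, 0, 0, 0, 0]],
])

```text
t: 10.82
tool_pos: [0.4892, -0.3556, 0.0556]
orientation: [-3.136, -0.155, -0.001]
force: [-0.8, 0.5, -3.3]
opening: 0.0157
gripper_force: 50.0
```

arm_command([
  [[0, 0, -0.1, 0, 0, 0], [0, 0, -0.1, 0, 0, 0], [0, 0, 0, 0, 0, 0], [0, 0, 0, 0, 0, 0], [0, 0, 0, 0, 0, 0]],
])

```text
t: 11.23
tool_pos: [0.4894, -0.3557, 0.0555]
orientation: [-3.137, -0.155, -0.001]
force: [-6.3, 3.8, 10.5]
opening: 0.0157
gripper_force: 50.0
```

The tray is on the bench. I'll relieve the pressure and open.

arm_command([
  [[0, 0, 0.15, 0, 0, 0], [0, 0, 0, 0, 0, 0], [0, 0, 0, 0, 0, 0]],
])

```text
t: 11.48
tool_pos: [0.4895, -0.3558, 0.0556]
orientation: [-3.137, -0.155, -0.002]
force: [0.6, 0.4, 2.3]
opening: 0.0154
gripper_force: 50.0
```

arm_command([
  [[0, 0, 0, 0, 0, 0], [0, 0, 0, 0, 0, 0], [0, 0, 0, 0, 0, 0], [0, 0, 0, 0, 0, 0], [0, 0, 0, 0, 0, 0], [0, 0, 0, 0, 0, 0], [0, 0, 0, 0, 0, 0], [0, 0, 0, 0, 0, 0], [0, 0, 0, 0, 0, 0]],
], gripper=0.5)

```text
t: 12.23
tool_pos: [0.4893, -0.3556, 0.0552]
orientation: [-3.137, -0.155, -0.001]
force: [0.9, 0.1, -0.3]
opening: 0.0684
gripper_force: 0.0
```

arm_command([
  [[0, 0, 1, 0, 0, 0], [0, 0, 2, 0, 0, 0], [0, 0, 3.5, 0, 0, 0], [0, 0, 4, 0, 0, 0], [0, 0, 4, 0, 0, 0], [0, 0, 4, 0, 0, 0], [0, 0, 4, 0, 0, 0], [0, 0, 4, 0, 0, 0], [0, 0, 4, 0, 0, 0], [0, 0, 0, 0, 0, 0]],
])

```text
t: 13.07
tool_pos: [0.4909, -0.357, 0.3721]
orientation: [3.128, 0.155, 0.019]
force: [0.6, -1.2, 1.6]
opening: 0.0695
gripper_force: 0.0
```

```bash
python3 - <<'E'
from h import *
S,T=cam("scene"),cam("top")
t=lambda p:(p[0]/2.8+215-.3,p[1]/2.8+190-.3); s=lambda p:(p[0]/2.5+170-.3,p[1]/2.5+155-.3)
for a,b in (((15,90),(722,325)),((57,88),(675,318)),((63,212),(712,205)),((22,214),(755,208))):
    p,e=tri(T,t(a),S,s(b));print(p.round(4),round(e,4), plane(T,*t(a),.215).round(4))
s=monitor.read_state();print(s['t'],s['tool_pos'].round(4),s['opening'].round(3))
a=eyes.read_camera("scene")[100:340,150:470]
cv2.imwrite("pics/c5.png",cv2.resize(a,(0,0),fx=2,fy=2))
E
```

```text
[0.5402 0.307  0.207 ] 0.0027 [0.5393 0.3039 0.215 ]
[0.5443 0.2734 0.1958] 0.0046 [0.5419 0.2675 0.215 ]
[0.4351 0.2605 0.2006] 0.0015 [0.4342 0.2571 0.215 ]
[0.4318 0.2923 0.2138] 0.0005 [0.4316 0.2923 0.215 ]Traceback (most recent call last):
  File "<stdin>", line 6, in <module>
AttributeError: 'float' object has no attribute 'round'
```

arm_command([
  [[0, 2, 0, 0, 0, 5], [0, 3, 0, 0, 0, 5], [0, 4, 0, 0, 0, 5], [0, 4, 0, 0, 0, 5], [0, 4, 0, 0, 0, 5], [0, 4, 0, 0, 0, 5], [0, 4, 0, 0, 0, 5], [0, 4, 0, 0, 0, 5], [0, 4, 0, 0, 0, 5], [0, 4, 0, 0, 0, 5], [0, 4, 0, 0, 0, 5], [0, 4, 0, 0, 0, 5]],
], gripper=-1, squeeze=20)

```text
t: 14.07
tool_pos: [0.4886, 0.0963, 0.3611]
orientation: [-2.636, -1.708, -0.002]
force: [0.9, 0.6, 0.1]
opening: 0.0008
gripper_force: 0.0
```

arm_command([
  [[0, 4, 0, 0, 0, 5], [0, 4, 0, 0, 0, 5], [0, 4, 0, 0, 0, 5], [0, 3, 0, 0, 0, 5], [0, 2.5, 0, 0, 0, 5], [0, 1.3, 0, 0, 0, 5], [0, 0, -2, 0, 0, 0], [0, 0, -3, 0, 0, 0], [0, 0, -2, 0, 0, 0], [0, 0, 0, 0, 0, 0], [0, 0, 0, 0, 0, 0]],
])

```text
t: 14.98
tool_pos: [0.4885, 0.282, 0.2898]
orientation: [-2.107, -2.327, 0.004]
force: [0.3, -0.0, 1.3]
opening: 0.0006
gripper_force: 0.0
```

```bash
python3 - <<'E'
from h import *
s=monitor.read_state();print(s['t'],s['tool_pos'].round(4),s['orientation'].round(3),s['opening'],s['q'].round(2),s['force'].round(2))
a=eyes.read_camera("scene")[130:340,170:480];b=eyes.read_camera("top")[170:320,215:495]
cv2.imwrite("pics/c5.png",np.vstack([cv2.resize(a,(480,325)),cv2.resize(b,(480,257))]))
S=cam("scene");print((proj(S,s['tool_pos'])-[170,130])*480/310)
E
```

```text
14.9833 [0.4885 0.282  0.2898] [-2.107 -2.327  0.004] 0.0006230289125398595 [0.43 0.02 1.48 0.   1.65 0.33] [ 0.26 -0.01  1.33]
[456.97173297 157.08293257]
```

View pics/c5.png

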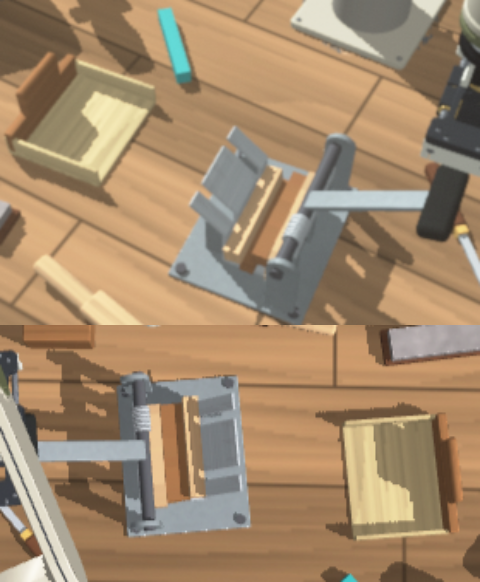

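The tray is flat and empty at its old spot, and the sticks lie neatly in the cradle. The hand is over the palm bar, so I'm descending to contact.

arm_command([
  [[0, 0, -2, 0, 0, 0], [0, 0, -2, 0, 0, 0], [0, 0, -1, 0, 0, 0], [0, 0, -0.6, 0, 0, 0], [0, 0, -0.4, 0, 0, 0], [0, 0, -0.4, 0, 0, 0], [0, 0, -0.4, 0, 0, 0], [0, 0, 0, 0, 0, 0]],
])

```text
t: 15.75
tool_pos: [0.4893, 0.2824, 0.2222]
orientation: [-2.108, -2.328, 0.0]
force: [-0.6, -0.4, -0.5]
opening: 0.0004
gripper_force: 0.0
```

arm_command([
  [[0, 0, -0.3, 0, 0, 0], [0, 0, -0.3, 0, 0, 0], [0, 0, -0.3, 0, 0, 0], [0, 0, -0.3, 0, 0, 0], [0, 0, 0, 0, 0, 0], [0, 0, 0, 0, 0, 0]],
])

```text
t: 16.25
tool_pos: [0.4895, 0.2825, 0.2105]
orientation: [-2.108, -2.328, -0.001]
force: [0.3, 0.4, 3.7]
opening: 0.0003
gripper_force: 1.6
```

arm_command([
  [[-0.02, 0.2, -0.3, 0, 0, 0], [-0.02, 0.2, -0.3, 0, 0, 0], [-0.02, 0.2, -0.3, 0, 0, 0], [-0.02, 0.18, -0.3, 0, 0, 0], [0, 0, 0, 0, 0, 0], [0, 0, 0, 0, 0, 0]],
])

```text
t: 16.75
tool_pos: [0.4883, 0.29, 0.1978]
orientation: [-2.108, -2.328, 0.002]
force: [0.9, -1.5, 3.3]
opening: 0.0005
gripper_force: 1.3
```

arm_command([
  [[-0.02, 0.16, -0.3, 0, 0, 0], [-0.02, 0.16, -0.3, 0, 0, 0], [-0.02, 0.16, -0.3, 0, 0, 0], [0, 0, 0, 0, 0, 0], [0, 0, 0, 0, 0, 0]],
])

```text
t: 17.17
tool_pos: [0.4877, 0.295, 0.189]
orientation: [-2.108, -2.328, 0.001]
force: [0.2, -2.0, 2.8]
opening: 0.0008
gripper_force: 1.4
```

arm_command([
  [[-0.01, 0.12, -0.25, 0, 0, 0], [-0.01, 0.12, -0.25, 0, 0, 0], [0, 0, 0, 0, 0, 0], [0, 0, 0, 0, 0, 0]],
])

```text
t: 17.5
tool_pos: [0.4876, 0.2975, 0.1841]
orientation: [-2.108, -2.328, 0.001]
force: [0.1, -1.9, 3.1]
opening: 0.0003
gripper_force: 1.5
```

arm_command([
  [[-0.01, 0.1, -0.25, 0, 0, 0], [-0.01, 0.1, -0.25, 0, 0, 0], [0, 0, 0, 0, 0, 0], [0, 0, 0, 0, 0, 0]],
])

```text
t: 17.83
tool_pos: [0.4874, 0.2996, 0.1791]
orientation: [-2.108, -2.328, 0.0]
force: [1.1, -0.4, 4.3]
opening: 0.0006
gripper_force: 1.8
```

arm_command([
  [[-0.01, 0.08, -0.2, 0, 0, 0], [-0.01, 0.08, -0.2, 0, 0, 0], [0, 0, 0, 0, 0, 0], [0, 0, 0, 0, 0, 0]],
])

```text
t: 18.17
tool_pos: [0.4874, 0.301, 0.1755]
orientation: [-2.108, -2.328, -0.0]
force: [-0.1, -1.9, 6.0]
opening: 0.0004
gripper_force: 3.1
```

arm_command([
  [[-0.01, 0.08, -0.2, 0, 0, 0], [-0.01, 0.08, -0.2, 0, 0, 0], [0, 0, 0, 0, 0, 0], [0, 0, 0, 0, 0, 0]],
])

```text
t: 18.5
tool_pos: [0.4874, 0.3016, 0.1744]
orientation: [2.109, 2.328, -0.001]
force: [-9.2, -11.0, 25.1]
opening: 0.0002
gripper_force: 12.7
```

arm_command([
  [[-0.05, -0.08, 0.12, 0, 0, 0], [0, 0, 0, 0, 0, 0], [0, 0, 0, 0, 0, 0], [0, 0, 0, 0, 0, 0]],
])

```text
t: 18.83
tool_pos: [0.4874, 0.3014, 0.1748]
orientation: [2.109, 2.328, 0.002]
force: [-4.1, -6.1, 17.6]
opening: 0.0001
gripper_force: 8.8
```

arm_command([
  [[-0.03, -0.05, 0.04, 0, 0, 0], [0, 0, 0, 0, 0, 0], [0, 0, 0, 0, 0, 0], [0, 0, 0, 0, 0, 0], [0, 0, 0, 0, 0, 0], [0, 0, 0, 0, 0, 0], [0, 0, 0, 0, 0, 0]],
])

```text
t: 19.42
tool_pos: [0.4873, 0.3013, 0.1749]
orientation: [2.109, 2.328, 0.003]
force: [-1.5, -4.4, 14.7]
opening: 0.0004
gripper_force: 7.3
```

```bash
python3 - <<'E'
from h import *
a=eyes.read_camera("scene")[130:340,170:480];b=eyes.read_camera("top")[170:320,215:495]
cv2.imwrite("pics/c6.png",np.vstack([cv2.resize(a,(480,325)),cv2.resize(b,(480,257))]))
s=monitor.read_state();print(s['t'],s['tool_pos'].round(4),s['force'].round(1))
E
```

```text
19.5167 [0.4874 0.3013 0.175 ] [-2.3 -3.9 14.8]
```

View pics/c6.png

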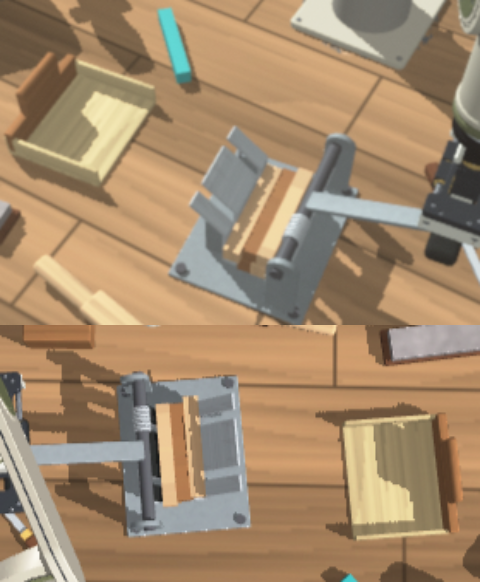

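The jaw has closed on the sticks, which lie lengthwise around (265,220) in the scene half. The palm bar is held at a steady 14.8 N, and the tray is flat and free. I'm handing the job in.

```bash
python3 -c "
from plant import ticket; print(ticket.close_job())"
```

```text
the job is handed in; nothing more can be done
None
```

I handed the job in with the five sticks lengthwise in the cradle and clamped by the jaw, the empty tray released flat on the bench, and the arm holding the palm bar down at about 15 N; the system returned no verdict.

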